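# Clamp an HPLC column in the column vice with its ball knob

## Robot

A 6-joint arm with a two-finger parallel gripper is mounted at the origin on a cart in front of the work surface, level with it; the furniture and walls round the work are solid. World frame = base frame: x ahead of the robot, y to its left, z up, the work surface at z = 0. Lengths are in m, angles in rad, forces in N, time in s.
With the tool pointing down it reaches from about 0.35 to 0.775 m from the base axis. Payload 5.5 kg.
Tool frame: the origin (TCP) lies at the very end of the fingers, on their centre line; the grasp point (between the pads) lies 19 mm behind it; z points along the fingers, y is the line along which they close (so a half turn about z gives the same grasp; the last joint's range is limited). The gripper opens to 85 mm and grips with 20 to 120 N. Pads are 22 mm wide; open, the fingers measure 114 mm over their backs; the gripper's body (76 mm by 85 mm) begins 54 mm behind the grasp point. The pads swing forward as they close: fully open they stand 13 mm farther back than shut.
Start: joints at [1.058, 0.313, 0.046, 1.304, 0, 1.431], TCP at [0.209, 0.536, 0.231] pointing down, gripper open.
Joint ranges: [-2.76, 2.76], [-0.86, 1.69], [-1.03, 1.26], [-2.2, 2.34], [-1.47, 1.5], [-3.14, 3.14]. Speed limits (rad/s): [2.57, 2.57, 3.14, 3.14, 3.14, 3.14].

## Interface

Orientations are given as a unit quaternion [w, x, y, z].
In Python, from workcell import env, viewer, nets gives the robot as it stands. The module is installed in compiled form; this text tells all that it offers.
- The arm moves only by the shell command python3 -m creep FILE [OPENING] [FORCE], which reads ROWS from the file FILE. ROWS is 1 to 8 rows, one to a line, with the numbers parted by spaces; each row has 6 numbers: dx, dy, dz in a scale on which 1.0 is 0.5 m, then a rotation vector rx, ry, rz in shares of pi rad (1.0 is pi rad); each row is the pose to reach, as a shift and turn from the pose commanded when the command began, along the tool's axes at that moment; what a row does not reach only later rows make up. A row lasts 1/8 s, in which the tool goes at most 0.0625 m and 0.188 rad, less where a joint would pass 70% of its speed; a pose out of reach is approached as far as the arm can. OPENING is the finger opening in m, set as the command begins (- or left out keeps the last). The fingers move at their own pace and stop on an object; FORCE is the grip in N (left out, the last holds). Time passes only in rows, so rows that do not move let the fingers close. It prints the time, the measured TCP pose, the force, the opening and the grip force at its end. A shift or turn number past 1, either way, is cut back to 1. Input that does not fit is refused with a message, and nothing moves.
- env.get_state(): the state, without advancing time (a new reading comes with each control period).
- viewer.read_camera(name): name is "scene" or "top" or "wrist"; returns a dict with "image" (384x512x3 uint8, red, green, blue), "K" (3x3 intrinsics, pixels), "D" ([k1, k2, p1, p2, k3] as OpenCV has them; the pictures are not rectified), "R" (3x3) and "t" (3): a world point X has camera coordinates R X + t. Camera axes: x right, y down, z forward; pixel columns grow to the right and rows downward; lengths in m; the calibration is good to about 2 mm. A picture is of the moment at which its call begins. There is no depth.
- env.hand_in(): hands the job in; it is judged then, once.
Trained networks look in a picture, given as the dict that the camera call returned (one of the last four; its "shot" number tells which), for a name from the list of things; names that differ only in an ending like _2 or _b are one class to them, and where a whole thing is asked for, a point or a joint stands for the part that bears it (a point fixed in the world has none). Each returns a list of dicts, best first, with "confidence" (0 to 1); they miss things now and then, are a little off and sometimes report something else, mostly with a low value. They report only what shows in the picture. A call takes as long as a camera call.
- nets.outline_of(label, picture): "region" (384x512 bool, what is visible of it) and "box" ([left, top, right, bottom] in pixels, round what is visible of it).
The state is a dict: "clock": time; "joint_pos": joint angles; "qvel": joint speeds; "tau": joint torques, N m; "tcp_pos": TCP position; "orientation": TCP orientation; "wrist_force": force on the tool from outside, world axes, zero at the start; "ft_torque": the same for the moment, N m; "finger_gap": finger opening in m; "grip_force": force on a finger pad.
Only numpy, scipy, OpenCV 4.12 (cv2) and the standard library are available. Lean on these libraries where they do the work, as an engineer would, in place of code of your own. Each camera call takes 0.05 s, during which the arm holds its last target. There are 200 camera calls.

## Task

Pick up the steel chromatography column and lay it across the bed of the small grey column vice, flat between the open jaws with about equal lengths sticking out on both sides, so that its end fittings can be worked on with the spanners. Then turn the vice's smooth red ball knob clockwise until the sliding jaw holds the column snugly, with about 15 N and never more than 35 N, and let go. Close the jaw by the knob only, and leave the spanners, the vial rack and the flask where they are.

Things in the scene. Friction and masses are not known exactly. Their poses are not given: they have to be found in the camera images.
- column: The job: a steel HPLC column, 174 mm long overall, about 0.14 kg. Plain round tube 9.4 mm in diameter over the middle 130 mm, then a 13 mm hex end fitting and a short stub at each end. It lies flat; its own y axis runs along the tube. Origin: middle of its length, 6.5 mm below the tube's axis (on the worktop when it lies there).
- column_mid (a point): Middle of the column, on the tube's axis: 6.5 mm above the worktop while the column lies there, 40.7 mm when it lies on the vice's bed. The column may roll about its axis.
- vice: Grey vice fixed to the worktop, 192x88 mm. Origin: on the worktop under the clamped tube. x points from the knob to the fixed jaw, whose white face is at x = +5 mm; the column lies along y. Jaws and bed are 36 mm wide along y, the jaws 56 mm high; beside them the vice is 14 mm high, so the tube can be held there. Below the knob: housing 42 mm square, 57 mm high.
- bed (a point): The bed's top at the clamped place, 36 mm above the worktop, in the vice's axes; the tube rests on it. How the knob feels: a brake drags the shaft with a steady 0.25 N m and holds the jaw; each newton at the jaw adds 0.010 N m, so 15 N is felt as 0.40 N m in all. The ball sits on the shaft by a rubber bush that yields 0.5 rad per N m and springs back when let go.
- vice_jaw: The sliding steel jaw with its white nylon plate and its rack, moved only by the knob: it closes towards the vice's +x, 10 mm per radian of the pinion shaft, and stays where the shaft is left. Its origin is not on the jaw: use jaw_steel.
- knob_ball (a point): Centre of the red ball knob on the upright pinion shaft: 88 mm above the worktop, 88 mm from the bed point on the vice's -x side. The ball is smooth and slippery (friction about 0.22), 40 mm in diameter, with a 16 mm neck below; it slips unless both pads lie across its widest part, at the height of its centre, with some 60 N or more. Clockwise from above closes. For its feel see bed.
- spanner_a: Bystander: open-ended spanner, 24x138x5 mm, lying on the worktop left of the vice. Origin at its middle.
- spanner_b: Bystander: smaller open-ended spanner, 21x124x4 mm, beside the other. Origin at its middle.
- vial_rack: Bystander: vial rack with blue, red and white capped vials, 96x184x36 mm, left behind the vice. Origin: centre of its underside.
- flask: Bystander: stoppered glass volumetric flask, 62 mm wide, 144 mm high, standing right behind the work. Origin: centre of its underside.
- jaw_steel (a point): Middle of the sliding jaw's steel face, at the height of the tube's axis, 28 to 35 mm from the fixed jaw's white face at the start. The white nylon plate stands out in front of it by 2 to 7.5 mm, depending on wear; how much is not measured, so the touch must be felt.

How it is judged:
By the outcome, as a careful person would: the job done as asked, in the order asked, and still so for the second after the job is handed in, with the robot touching nothing.
It also fails if it takes over 70 s, if anything falls off the work surface, if the arm or the gripper's body presses on something with over 40 N, if the wrist force passes 120 N, or if a joint passes its speed limit or range.

## Working session

There is one attempt and no reset: what is moved stays moved. The work goes in short steps, Python scripts to look and compute and a shell command to move; the robot and the scene stay as the last step left them, time stands still between calls to the robot, and variables do not carry over. Pictures are saved under pics/ and viewed, at most 10 in all, crops included, and the job is handed in when it is done.

```bash
mkdir -p pics
cat > h.py <<'E'
import numpy as np, cv2
from workcell import env, viewer, nets
def ray(p,uv):
    n=cv2.undistortPoints(np.array([[uv]],float),p["K"],np.array(p["D"]))[0,0]
    R=np.array(p["R"]);t=np.array(p["t"]).ravel()
    return -R.T@t, R.T@np.array([n[0],n[1],1.])
def at(p,uv,z):
    o,d=ray(p,uv); return o+d*(z-o[2])/d[2]
def px(p,X):
    return cv2.projectPoints(np.array(X,float).reshape(-1,1,3),cv2.Rodrigues(np.array(p["R"]))[0],np.array(p["t"],float),p["K"],np.array(p["D"]))[0][:,0]
def tri(prs):
    A=np.zeros((3,3));b=np.zeros(3)
    for p,uv in prs:
        o,d=ray(p,uv);d/=np.linalg.norm(d);M=np.eye(3)-np.outer(d,d);A+=M;b+=M@o
    return np.linalg.solve(A,b)
def save(p,n): cv2.imwrite(n,p["image"][:,:,::-1])
E
python3 - <<'E'
from h import *
np.set_printoptions(precision=4,suppress=True)
print(env.get_state())
P={n:viewer.read_camera(n) for n in("top","scene")}
for n,p in P.items():
    save(p,f"pics/{n}0.png"); print(n,-np.array(p["R"]).T@np.array(p["t"]).ravel())
    for l in("column","vice","knob_ball","vice_jaw"):
        for r in nets.outline_of(l,p)[:2]:
            ys,xs=np.nonzero(r["region"]); 
            pts=np.c_[xs,ys].astype(np.float32)
            print(l,round(r["confidence"],2),r["box"],pts.mean(0),cv2.minAreaRect(pts))
im=np.hstack([P["top"]["image"]])
E
```

```text
{'clock': 0.0, 'joint_pos': array([ 1.0584,  0.314 ,  0.045 ,  1.3036, -0.    ,  1.4312]), 'qvel': array([ 0.0005,  0.    , -0.001 , -0.0013,  0.0017, -0.0005]), 'tau': array([  0.0009, -48.0627,  29.8532,   0.0192,  -0.0001,  -0.    ]), 'tcp_pos': array([0.2092, 0.5351, 0.2304]), 'orientation': array([-0.0003,  0.1853,  0.9827, -0.0008]), 'wrist_force': array([-0.0552, -0.9315,  0.4658]), 'ft_torque': array([-0.009 , -0.0193, -0.0244]), 'grip_force': 0.0, 'finger_gap': 0.08535279949930322}
top [0.3504 0.0841 1.1347]
vice 0.65 [202.6, 205.5, 274.4, 241.8] [238.9594 222.8189] ((239.0, 222.5), (33.0, 72.0), 90.0)
knob_ball 0.69 [206.6, 206.0, 277.0, 241.5] [239.5099 222.567 ] ((239.07440185546875, 222.57135009765625), (32.097198486328125, 70.23475646972656), 88.80650329589844)
vice_jaw 0.51 [232.5, 211.7, 274.1, 229.6] [244.3628 221.4465] ((253.5, 221.5), (15.0, 41.0), 90.0)
scene [-0.0869  0.7132  0.662 ]
column 0.47 [289.7, 126.8, 307.7, 174.3] [301.2549 156.2304] ((301.0, 150.5), (43.0, 18.0), 90.0)
column 0.47 [254.5, 205.3, 286.7, 227.1] [262.4184 219.3333] ((270.97943115234375, 216.44520568847656), (12.991569519042969, 34.29306411743164), 69.44395446777344)
vice 0.81 [232.2, 188.3, 294.1, 257.7] [263.7137 226.5143] ((264.2500305175781, 226.75), (38.18376159667969, 71.41778564453125), 45.0)
knob_ball 0.78 [232.6, 192.3, 293.0, 259.5] [263.3575 226.6112] ((261.43670654296875, 224.7249298095703), (39.15716552734375, 68.40823364257812), 52.594642639160156)
```

```bash
python3 -c "
import cv2
a=cv2.imread('pics/top0.png');b=cv2.imread('pics/scene0.png')
cv2.imwrite('pics/top0b.png',cv2.resize(a,(800,600),interpolation=cv2.INTER_CUBIC));cv2.imwrite('pics/scene0b.png',cv2.resize(b,(800,600),interpolation=cv2.INTER_CUBIC))"
```

```text
(no output)
```

View pics/top0b.png

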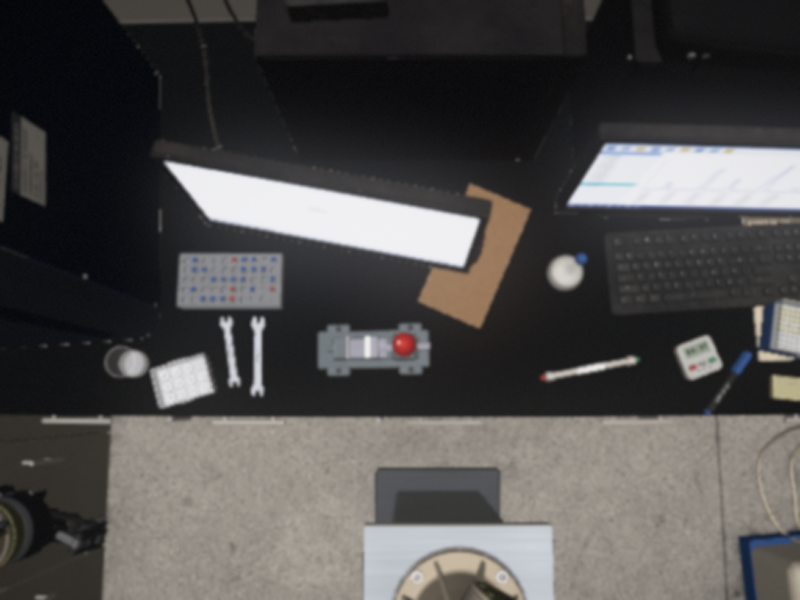

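View pics/scene0b.png

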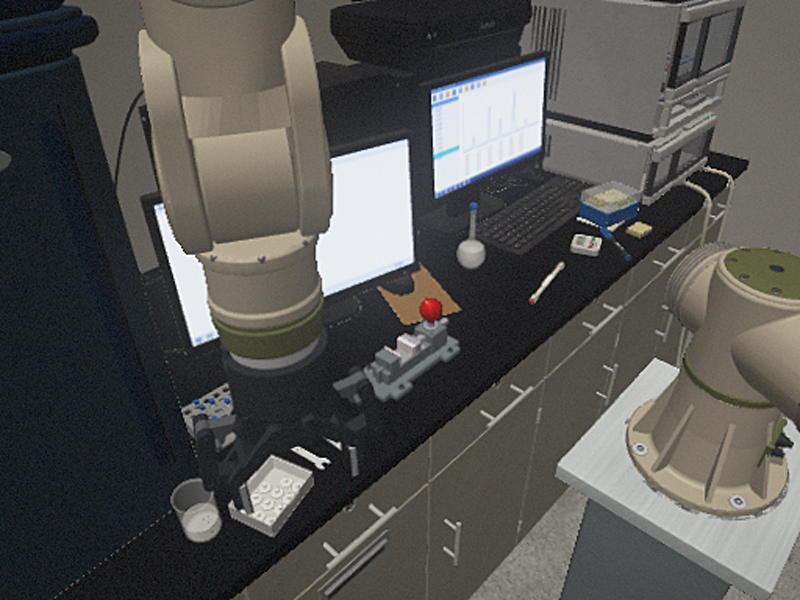

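The top view shows the vice at about (375,347) in the 800x600 picture, knob at the right at (404,344). The column lies to the right, from (541,377) to (638,360). In the scene view the red knob is at (431,309) and the column at (547,283). The arm hides the left part.

```bash
cat >> h.py <<'E'
def redblob(p,box):
    x0,y0,x1,y1=box;im=p["image"].astype(int)[y0:y1,x0:x1]
    m=((im[...,0]>90)&(im[...,1]<0.5*im[...,0])&(im[...,2]<.5*im[...,0])).astype(np.uint8)
    n,l,s,c=cv2.connectedComponentsWithStats(m); k=1+np.argmax(s[1:,4]); return c[k]+[x0,y0],s[k]
E
python3 - <<'E'
from h import *
np.set_printoptions(precision=4,suppress=True)
t=viewer.read_camera("top");s=viewer.read_camera("scene")
a,sa=redblob(t,(240,200,290,240));b,sb=redblob(s,(255,180,300,215))
print(a,sa,b,sb,"knob",tri([(t,a),(s,b)]),at(t,a,.088),at(s,b,.088))
im=t["image"][215:250,335:420].astype(int);m=im.max(2)>70
n,l,st,c=cv2.connectedComponentsWithStats(m.astype(np.uint8));k=1+np.argmax(st[1:,4])
ys,xs=np.nonzero(l==k);pts=np.c_[xs+335,ys+215].astype(np.float32)
r=cv2.minAreaRect(pts);print(r)
w=np.array([at(t,q,.0065)for q in pts])[:,:2];r=cv2.minAreaRect(w.astype(np.float32)*1000);print(r);
e=w-w.mean(0);v=np.linalg.svd(e,full_matrices=0)[2][0];q=e@v;print("col",w.mean(0),v,w.mean(0)+v*q.min(),w.mean(0)+v*q.max(),(q.max()+q.min())/2)
print([at(t,q,.01)for q in ((202.6,223),(276,223))])
E
```

```text
[258.3681 220.0625] [ 12  14  14  14 144] [275.4494 197.4557] [ 13  11  15  14 158] knob [0.4463 0.0907 0.0901] [0.4463 0.0906 0.088 ] [0.4484 0.0884 0.088 ]
((376.87158203125, 235.3323974609375), (6.874044418334961, 63.528263092041016), 79.11447143554688)
((411.47869873046875, -229.41519165039062), (18.455280303955078, 174.2863006591797), 10.430122375488281)
col [ 0.4111 -0.2292] [ 0.1811 -0.9835] [ 0.3954 -0.1438] [ 0.427  -0.3152] 0.0002627238194859438
[array([0.4457, 0.2417, 0.01  ]), array([0.4454, 0.0435, 0.01  ])]
```

```bash
cat > go.py <<'E'
# usage: go.py x y z yaw_deg(of tool y) -> row in tool axes from the present pose (only computes)
import sys; from h import *
from scipy.spatial.transform import Rotation as Ro
def row(x,y,z,yaw):
    s=env.get_state();q=s["orientation"];R=Ro.from_quat([q[1],q[2],q[3],q[0]])
    a=np.deg2rad(yaw);ty=np.array([np.cos(a),np.sin(a),0]);tz=np.array([0,0,-1.]);tx=np.cross(ty,tz)
    T=Ro.from_matrix(np.c_[tx,ty,tz]);d=R.inv().apply(np.array([x,y,z])-s["tcp_pos"])
    ty0=R.as_matrix()[:,1]
    return np.round(np.r_[d,(R.inv()*T).as_rotvec()],4).tolist(), np.rad2deg(np.arctan2(ty0[1],ty0[0]))
if __name__=="__main__":
    for a in sys.argv[1:]: print(row(*map(float,a.split(','))))
E
python3 go.py 0.40,0.2,0.23,40 0.404,-0.19,0.18,10.4
```

```text
([-0.2996, -0.2431, 0.0013, 0.0002, 0.0, 0.4999], np.float64(68.64065513930757))
([-0.4454, -0.6049, 0.0513, 0.0002, -0.0, 1.0165], np.float64(68.64065513930757))
```

The rows are not in the units I measure in: shifts go in shares of 0.5 m and turns go in shares of pi rad. I convert before sending: -0.32 m / 0.5 = -0.64, -0.3 m / 0.5 = -0.6, 0.55 rad / 3.1416 = 0.1751.

```bash
echo '-0.6 -0.486 0 0 0 0.1592
-0.6 -0.486 0 0 0 0.1592
-0.6 -0.486 0 0 0 0.1592
-0.6 -0.486 0 0 0 0.1592
-0.6 -0.486 0 0 0 0.1592
-0.6 -0.486 0 0 0 0.1592
-0.6 -0.486 0 0 0 0.1592
-0.64 -0.58 0 0 0 0.1751' > m.json && python3 -m creep m.json 0.05; python3 go.py 0.404,-0.19,0.18,10.4
```

```text
clock: 1.6
tcp_pos: [0.4025, 0.1492, 0.2314]
orientation: [0.0, 0.445, 0.896, 0.001]
wrist_force: [-0.2, -0.9, 0.7]
finger_gap: 0.0501
grip_force: 0.0
([-0.2712, -0.2039, 0.051, 0.0011, -0.0006, 0.4676], np.float64(37.18934552485426))
```

Converted, -0.271 m / 0.5 = -0.542, -0.204 m / 0.5 = -0.408, 0.468 rad / 3.1416 = 0.149.

```bash
echo '-0.542 -0.408 0.102 0 0 0.149
-0.542 -0.408 0.102 0 0 0.149
-0.542 -0.408 0.102 0 0 0.149
-0.542 -0.408 0.102 0 0 0.149
-0.542 -0.408 0.102 0 0 0.149
-0.542 -0.408 0.102 0 0 0.149
-0.542 -0.408 0.102 0 0 0.149' > m.json && python3 -m creep m.json
python3 - <<'E'
from h import *
p=viewer.read_camera("wrist");save(p,"pics/w1.png")
print(-np.array(p["R"]).T@np.array(p["t"]).ravel())
for l in("column",):
  for r in nets.outline_of(l,p)[:3]: print(r["confidence"],r["box"],r["region"].sum())
u=np.array([.1811,-.9835])
c=np.array([.4111,-.2292])
print(px(p,[[*(c+u*k),.0065] for k in(-.087,-.065,-.04,0,.065,.087)]))
t=viewer.read_camera("top")
E
```

```text
clock: 2.48
tcp_pos: [0.403, -0.1913, 0.1798]
orientation: [-0.0, 0.642, 0.767, 0.0]
wrist_force: [-0.7, 0.8, 0.3]
finger_gap: 0.05
grip_force: 0.0
[ 0.38804276 -0.1143526   0.32241707]
0.75 [250.1, 133.4, 266.5, 270.6] 1280
[[258.32969169 130.47237754]
 [258.38731462 150.57585031]
 [258.44891253 172.47307793]
 [258.53949556 205.48265231]
 [258.66800481 254.13166899]
 [258.70682195 269.29364984]]
```

View pics/w1.png

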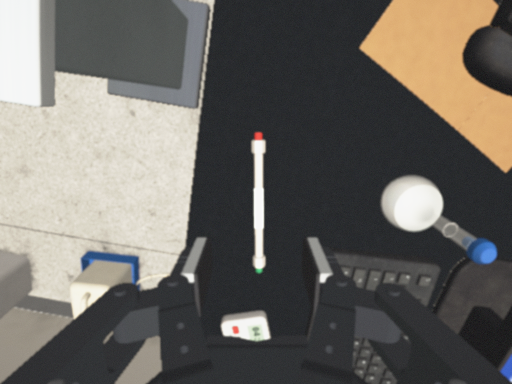

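The wrist view shows the column upright at column 258, from row 131 (red stub) to row 271 (green stub). That agrees with the prediction to 1-2 px, so I descend.

```bash
python3 go.py 0.404,-0.19,0.0035,10.4
```

```text
([-0.0014, 0.001, 0.1768, -0.0, -0.0009, -0.0001], np.float64(10.393603723632275))
```

Converted, 0.155 m / 0.5 = 0.31, 0.14 m / 0.5 = 0.28.

```bash
echo '0 0 0.1 0 0 0
0 0 0.2 0 0 0
0 0 0.28 0 0 0
0 0 0.31 0 0 0
0 0 0.31 0 0 0' > m.json && python3 -m creep m.json; python3 go.py 0.404,-0.19,0.003,10.4
```

```text
clock: 3.25
tcp_pos: [0.4021, -0.1881, 0.0245]
orientation: [-0.001, 0.64, 0.769, 0.0]
wrist_force: [-0.2, -0.3, 0.4]
finger_gap: 0.05
grip_force: 0.0
([-0.0022, 0.0016, 0.0215, -0.0017, -0.0022, 0.001], np.float64(10.455694666279264))
```

Converted, 0.021 m / 0.5 = 0.042, 0.012 m / 0.5 = 0.024.

```bash
echo '-0.004 0.002 0.024 0 0 0
-0.004 0.002 0.042 0 0 0
-0.004 0.002 0.042 0 0 0' > m.json && python3 -m creep m.json && echo '0 0 0 0 0 0
0 0 0 0 0 0
0 0 0 0 0 0
0 0 0 0 0 0
0 0 0 0 0 0' > m.json && python3 -m creep m.json 0 60
```

```text
clock: 3.62
tcp_pos: [0.4038, -0.1917, 0.0038]
orientation: [-0.0, 0.641, 0.768, 0.0]
wrist_force: [0.2, 0.4, -0.1]
finger_gap: 0.0502
grip_force: 0.0
clock: 4.25
tcp_pos: [0.4044, -0.1923, 0.0047]
orientation: [0.0, 0.641, 0.768, 0.0]
wrist_force: [-0.3, 0.6, 5.6]
finger_gap: 0.0061
grip_force: 58.9
```

Converted, -0.16 m / 0.5 = -0.32, -0.12 m / 0.5 = -0.24.

```bash
echo '0 0 -0.04 0 0 0
0 0 -0.12 0 0 0
0 0 -0.24 0 0 0
0 0 -0.32 0 0 0
0 0 -0.32 0 0 0' > m.json && python3 -m creep m.json
python3 - <<'E'
from h import *
print(env.get_state()["ft_torque"])
p=viewer.read_camera("wrist");s=viewer.read_camera("scene");
im=np.hstack([p["image"][150:384,120:400],cv2.resize(s["image"][100:217,300:440],None,fx=2,fy=2)])
cv2.imwrite("pics/g1.png",im[:,:,::-1])
E
```

```text
clock: 4.88
tcp_pos: [0.406, -0.1934, 0.1672]
orientation: [0.003, 0.641, 0.768, 0.0]
wrist_force: [0.2, 0.9, -1.9]
finger_gap: 0.0062
grip_force: 58.8
[ 0.04129925  0.01658734 -0.039227  ]
```

View pics/g1.png

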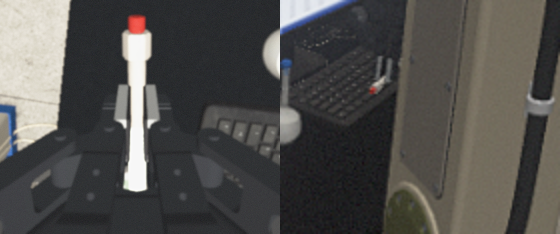

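The wrist crop shows the column held between the pads, with its red end towards the camera at about (257,168) in the full picture. I check the tilt numerically.

```bash
python3 - <<'E'
from h import *
np.set_printoptions(precision=4,suppress=True)
p=viewer.read_camera("wrist");s=viewer.read_camera("scene");st=env.get_state();T=st["tcp_pos"];print(T)
a,sa=redblob(p,(240,155,275,200));print("red",a,sa)
x0,y0=365,130;
try:
  b,sb=redblob(s,(330,120,365,160));print("scene red",b,sb,"tri",tri([(p,a),(s,b)]))
except Exception as e: print(e)
u=np.array([.1811,-.9835,0])
for tilt in(-10,-5,0,5,10):
    t=np.deg2rad(tilt);d=u*np.cos(t)-np.array([0,0,np.sin(t)])
    g=T+[0,0,.002]
    e=g-d*.047; print(tilt,px(p,[e,g-d*.0495,g-d*.0445]).round(1).tolist(), px(s,[e]).round(1).tolist())
E
python3 go.py 0.42,0.0,0.18,60 0.409,0.18,0.15,90
```

```text
[ 0.403  -0.1913  0.1625]
red [256.4381 173.3478] [  8  10  18  18 299]
scene red [346.  145.8] [15 25  3  3  5] tri [ 0.3953 -0.1486  0.1665]
-10 [[257.0, 163.1], [257.0, 158.4], [257.0, 167.8]] [[345.4, 149.5]]
-5 [[257.0, 163.7], [257.0, 158.9], [257.0, 168.5]] [[345.5, 148.2]]
0 [[257.0, 165.1], [257.0, 160.2], [257.0, 169.9]] [[345.7, 147.0]]
5 [[257.0, 167.2], [257.0, 162.3], [257.0, 172.0]] [[345.9, 145.6]]
10 [[257.0, 170.1], [257.0, 165.3], [257.0, 174.9]] [[346.1, 144.2]]
([0.1852, 0.0509, -0.0172, -0.0011, -0.0034, -0.8673], np.float64(10.305859832155067))
([0.3642, 0.0724, 0.0132, -0.0002, -0.0037, -1.3909], np.float64(10.305859832155067))
```

Converted, 0.36 m / 0.5 = 0.72, 0.05 m / 0.5 = 0.1, -1.04 rad / 3.1416 = -0.331.

```bash
echo '0.02 0 -0.08 0 0 0
0.14 0.02 -0.08 0 0 0
0.26 0.06 -0.08 0 0 -0.0477
0.37 0.1 -0.08 0 0 -0.105
0.48 0.12 -0.08 0 0 -0.1592
0.58 0.13 -0.06 0 0 -0.2165
0.66 0.14 -0.04 0 0 -0.2737
0.72 0.144 -0.02 0 0 -0.331' > m.json && python3 -m creep m.json; python3 go.py 0.409,0.178,0.15,90
```

```text
clock: 6.08
tcp_pos: [0.409, 0.1765, 0.1721]
orientation: [-0.002, 0.171, 0.985, -0.001]
wrist_force: [-0.6, 0.2, -1.8]
finger_gap: 0.0062
grip_force: 58.8
([0.0004, 0.0015, 0.0221, -0.0012, -0.0032, -0.3433], np.float64(70.32952527410978))
```

Converted, 0.025 m / 0.5 = 0.05, 0.01 m / 0.5 = 0.02, -0.343 rad / 3.1416 = -0.1092.

```bash
echo '0 0.002 0.02 0 0 -0.0541
0 0.002 0.05 0 0 -0.1092
0 0.002 0.05 0 0 -0.1092
0 0.002 0.05 0 0 -0.1092' > m.json && python3 -m creep m.json
python3 - <<'E'
from h import *
np.set_printoptions(precision=4,suppress=True)
p=viewer.read_camera("wrist");s=viewer.read_camera("scene");t=viewer.read_camera("top");T=env.get_state()["tcp_pos"];print(T)
a=np.vstack([p["image"]]);b=cv2.resize(s["image"][150:280,210:330],(354,384),interpolation=cv2.INTER_CUBIC)
im=np.hstack([cv2.resize(a,(446,334)),cv2.resize(b,(308,334))]);cv2.imwrite("pics/v1.png",im[:,:,::-1])
save(p,"pics/v1w.png");save(t,"pics/v1t.png");save(s,"pics/v1s.png")
import pickle;pickle.dump((p,s,t,T),open("v1.pkl","wb"))
E
```

```text
clock: 6.58
tcp_pos: [0.4104, 0.1757, 0.1488]
orientation: [-0.001, 0.005, 1.0, -0.0]
wrist_force: [0.1, -0.8, -1.1]
finger_gap: 0.0062
grip_force: 59.0
[0.4112 0.1759 0.1496]
```

View pics/v1.png

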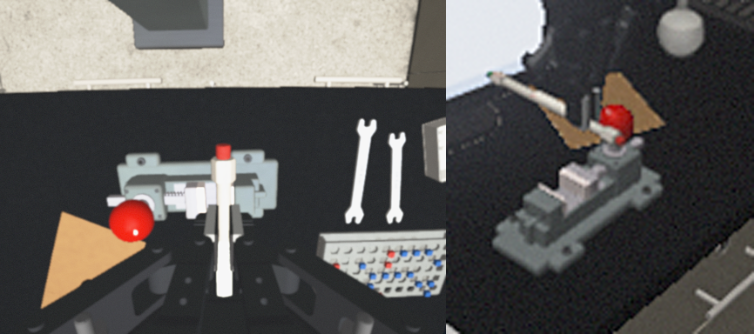

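The composite shows the vice with its white plate left of the held tube, and the red knob at (131,220). In the scene crop the column's red end is near (616,137) and the green end at (490,75), roughly level. I zoom in to get the vice's yaw and the tilt.

Run:
```python
from h import *
import pickle
np.set_printoptions(precision=4,suppress=True)
p,s,t,T=pickle.load(open("v1.pkl","rb"))
c=cv2.resize(p["image"][160:270,125:330],None,fx=3.9,fy=3.9,interpolation=cv2.INTER_CUBIC)
cv2.imwrite("pics/v1z.png",c[:,:,::-1])
a,sa=redblob(p,(235,160,275,200));print("wrist red",a,sa)
a2,sb=redblob(p,(110,220,190,290));print("knob wrist",a2,sb)
t0=cv2.imread("pics/top0.png")
for uv in((227.1,179.2),(276.3,202.6)):
    o,d=ray(s,uv);k=(.1765-o[1])/d[1];print(o+k*d)
o,d=ray(p,a2);print("knob from wrist at .088",at(p,a2,.088))
print("wrist red end on z .152",at(p,(a[0],sa[1]+160),.152))
```

```text
wrist red [255.8641 173.6132] [ 12   5  19  19 287]
knob wrist [150.6704 253.6772] [  15   10   52   49 1939]
[0.5335 0.1765 0.1492]
[0.3702 0.1765 0.1561]
knob from wrist at .088 [0.4466 0.0885 0.088 ]
wrist red end on z .152 [0.3605 0.1751 0.152 ]
```

View pics/v1z.png

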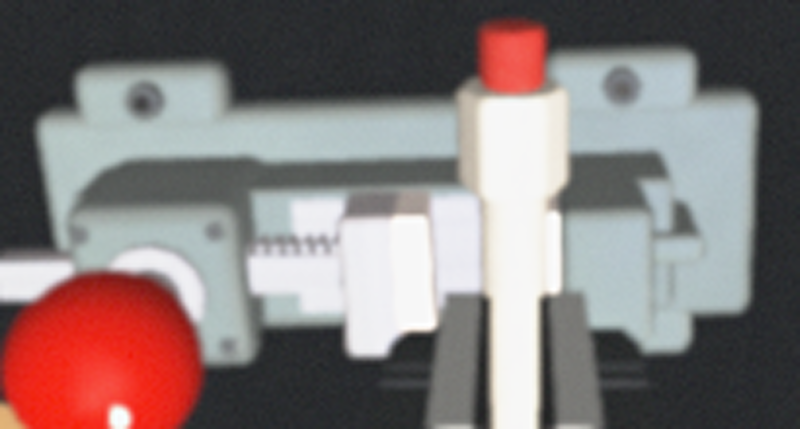

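```bash
python3 - <<'E'
from h import *
import pickle
np.set_printoptions(precision=4,suppress=True)
p,s,t,T=pickle.load(open("v1.pkl","rb"))
f=lambda x,y,z:at(p,(x/3.9+125-.4,y/3.9+160-.4),z)
print("bolts",f(144,100,.014),f(622,85,.014))
print("corners",f(38,115,.014),f(755,95,.014),f(750,310,.014))
print("fixed face",f(549,213,.056),f(549,292,.056),"slid",f(430,200,.056),f(436,330,.056))
print("tube",f(513,330,.151),f(513,90,.151))
E
python3 go.py 0.409,0.178,0.1,90
```

```text
bolts [0.4102 0.0782 0.014 ] [0.4075 0.2028 0.014 ]
corners [0.4139 0.0494 0.014 ] [0.4106 0.2374 0.014 ] [0.4726 0.2396 0.014 ]
fixed face [0.4259 0.1826 0.056 ] [0.4458 0.1826 0.056 ] slid [0.4225 0.1556 0.056 ] [0.4554 0.1558 0.056 ]
tube [0.4051 0.1747 0.151 ] [0.37   0.1751 0.151 ]
([0.0022, 0.0021, 0.0496, 0.0002, 0.0006, -0.0095], np.float64(89.45445338216086))
```

Converted, 0.088 m / 0.5 = 0.176, 0.04 m / 0.5 = 0.08, -0.04 rad / 3.1416 = -0.0127.

```bash
python3 go.py 0.4085,0.1755,0.06,91; echo '0.002 -0.002 0.04 0 -0.0127 -0.0086
0.002 -0.002 0.08 0 -0.0127 -0.0086
0.002 -0.002 0.12 0 -0.0127 -0.0086
0.002 -0.002 0.16 0 -0.0127 -0.0086
0.002 -0.002 0.176 0 -0.0127 -0.0086
0.002 -0.002 0.176 0 -0.0127 -0.0086
0.002 -0.002 0.176 0 -0.0127 -0.0086' > m.json && python3 -m creep m.json; python3 go.py 0.4085,0.1755,0.04,91
python3 - <<'E'
from h import *
np.set_printoptions(precision=4,suppress=True)
p=viewer.read_camera("wrist");s=viewer.read_camera("scene")
c=cv2.resize(p["image"][150:270,180:330],(450,360),interpolation=cv2.INTER_CUBIC);b=cv2.resize(s["image"][165:265,225:315],(324,360),interpolation=cv2.INTER_CUBIC)
cv2.imwrite("pics/d1.png",np.hstack([c,b])[:,:,::-1])
print([env.get_state()["tcp_pos"]for _ in range(3)])
E
```

```text
([0.0027, -0.0004, 0.0896, 0.0002, 0.0006, -0.027], np.float64(89.45445338216086))
clock: 7.6
tcp_pos: [0.4106, 0.1751, 0.0621]
orientation: [0.021, -0.009, 1.0, 0.0]
wrist_force: [-0.7, -1.3, -1.5]
finger_gap: 0.0064
grip_force: 59.0
([0.003, 0.0005, 0.022, -0.0001, 0.0414, 0.0015], np.float64(91.083060286322))
[array([0.4106, 0.1751, 0.0621]), array([0.4106, 0.1751, 0.0621]), array([0.4106, 0.1751, 0.0621])]
```

View pics/d1.png

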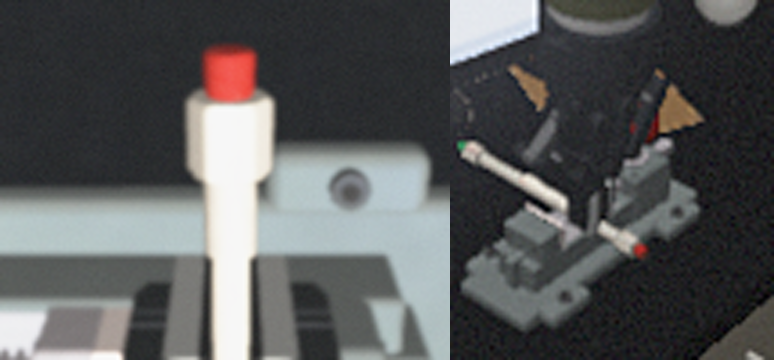

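The tube is over the gap, close to the fixed jaw on its left side in the scene crop, with the red end at (641,250) and the green at (463,147). I lower it in small steps.

Converted, 0.019 m / 0.5 = 0.038, 0.002 m / 0.5 = 0.004.

```bash
echo '0.002 0 0.012 0 0 0
0.004 0 0.024 0 0 0
0.004 0 0.034 0 0 0
0.004 0 0.038 0 0 0
0.004 0 0.038 0 0 0' > m.json && python3 -m creep m.json; python3 -c "
from h import *
print(env.get_state()['ft_torque'])"
```

```text
clock: 8.32
tcp_pos: [0.4085, 0.1749, 0.042]
orientation: [0.02, -0.01, 1.0, -0.0]
wrist_force: [0.0, -0.3, -1.5]
finger_gap: 0.0062
grip_force: 59.0
[-0.04465587  0.06056681 -0.01503029]
```

Converted, 0.002 m / 0.5 = 0.004.

```bash
echo '0 0 0.004 0 0 0
0 0 0.004 0 0 0' > m.json && python3 -m creep m.json;echo '0 0 0.004 0 0 0
0 0 0.004 0 0 0' > m.json && python3 -m creep m.json; python3 -c "
from h import *
print(env.get_state()['ft_torque'])"
```

```text
clock: 8.57
tcp_pos: [0.4087, 0.1749, 0.0402]
orientation: [0.02, -0.01, 1.0, -0.0]
wrist_force: [-0.2, 0.4, -1.2]
finger_gap: 0.0062
grip_force: 59.0
clock: 8.82
tcp_pos: [0.409, 0.175, 0.0383]
orientation: [0.02, -0.01, 1.0, 0.0]
wrist_force: [0.7, 0.0, -0.8]
finger_gap: 0.0063
grip_force: 59.1
[0.02555546 0.0682318  0.07907049]
```

Converted, 0.0015 m / 0.5 = 0.003.

```bash
echo '0 0 0.003 0 0 0
0 0 0.003 0 0 0' > m.json && python3 -m creep m.json;echo '0 0 0.003 0 0 0
0 0 0.003 0 0 0' > m.json && python3 -m creep m.json; python3 -c "
from h import *
print(env.get_state()['ft_torque'])"
```

```text
clock: 9.07
tcp_pos: [0.409, 0.175, 0.0374]
orientation: [0.02, -0.01, 1.0, 0.0]
wrist_force: [-3.0, -0.5, 7.2]
finger_gap: 0.0065
grip_force: 59.9
clock: 9.32
tcp_pos: [0.4089, 0.175, 0.0366]
orientation: [0.02, -0.01, 1.0, 0.0]
wrist_force: [-6.7, -1.2, 15.3]
finger_gap: 0.0067
grip_force: 60.7
[-0.15800611  0.87225068  0.0177322 ]
```

Converted, -0.0015 m / 0.5 = -0.003.

```bash
echo '0 0 -0.003 0 0 0
0 0 -0.003 0 0 0' > m.json && python3 -m creep m.json;echo '0 0 0 0 0 0
0 0 0 0 0 0
0 0 0 0 0 0
0 0 0 0 0 0' > m.json && python3 -m creep m.json 0.03 20; echo '0 0 -0.04 0 0 0
0 0 -0.12 0 0 0
0 0 -0.24 0 0.0127 0
0 0 -0.3 0 0.0127 0
0 0 -0.3 0 0.0127 0' > m.json && python3 -m creep m.json
python3 - <<'E'
from h import *
np.set_printoptions(precision=4,suppress=True)
p=viewer.read_camera("wrist");s=viewer.read_camera("scene");t=viewer.read_camera("top")
c=cv2.resize(p["image"][140:340,120:330],(473,450),interpolation=cv2.INTER_CUBIC);b=cv2.resize(s["image"][165:265,225:315],(324,450),interpolation=cv2.INTER_CUBIC)
cv2.imwrite("pics/r1.png",np.hstack([c,b])[:,:,::-1])
import pickle;pickle.dump((p,s,t,env.get_state()["tcp_pos"]),open("r1.pkl","wb"))
for l in("column",):
  for q in (p,s):
    for r in nets.outline_of(l,q)[:2]: print(r["confidence"],r["box"])
# prediction for clamped-ish column
v=np.array([1,.018,0]);m=np.array([.445,.1745,.0407])
print(px(p,[m+v*k for k in(-.087,-.065,.065,.087)]),px(s,[m+v*k for k in(-.087,-.065,.065,.087)]))
E
```

```text
clock: 9.57
tcp_pos: [0.409, 0.175, 0.0375]
orientation: [0.02, -0.01, 1.0, 0.0]
wrist_force: [-3.4, -0.2, 6.2]
finger_gap: 0.0065
grip_force: 59.9
clock: 10.07
tcp_pos: [0.4088, 0.1749, 0.0367]
orientation: [0.02, -0.01, 1.0, -0.0]
wrist_force: [-0.3, -1.2, 0.2]
finger_gap: 0.0298
grip_force: 0.0
clock: 10.7
tcp_pos: [0.4047, 0.1753, 0.189]
orientation: [0.003, -0.01, 1.0, 0.0]
wrist_force: [0.4, 0.6, -0.7]
finger_gap: 0.0301
grip_force: 0.0
0.74 [247.6, 139.7, 262.6, 285.0]
0.77 [229.0, 212.7, 281.7, 245.2]
[[255.6907 135.154 ]
 [255.6841 156.7458]
 [255.6574 266.2936]
 [255.6546 282.0816]] [[280.2874 242.7789]
 [273.3455 238.7918]
 [235.733  217.1501]
 [229.8997 213.7878]]
```

View pics/r1.png

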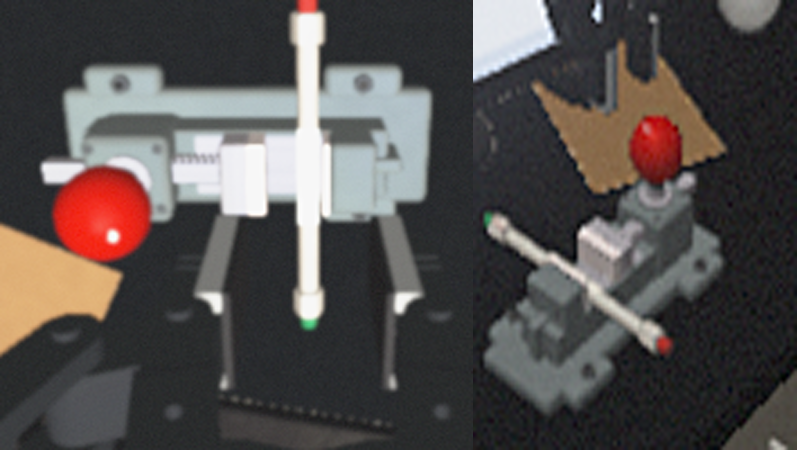

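The column lies flat between the jaws, from wrist-crop (308,0) to (308,325), at right angles to the vice. I check the centring against the knob in the same picture and plan the knob move.

```bash
python3 - <<'E'
from h import *
import pickle
np.set_printoptions(precision=4,suppress=True)
p,s,t,T=pickle.load(open("r1.pkl","rb"));print(T)
a,sa=redblob(p,(135,200,195,270));b,sb=redblob(s,(255,180,300,215));c,sc=redblob(t,(240,200,290,240))
print("knob",at(p,a,.088),at(s,b,.088),at(t,c,.088))
A=at(p,(255.5,139.7),.045);B=at(p,(255.5,285),.041);print(A,B,(A+B)/2)
im=s["image"].astype(int)
r,sr=redblob(s,(268,230,295,255));print("scene red stub",at(s,r,.0407),sr)
g=((im[...,1]>im[...,0]*1.25)&(im[...,1]>60)&(im[...,1]>im[...,2]*1.1))[200:225,220:240];ys,xs=np.nonzero(g);print("green stub",at(s,(xs.mean()+220,ys.mean()+200),.0407),len(xs))
E
python3 go.py 0.4466,0.089,0.16,190 0.4466,0.089,0.13,200
```

```text
[0.4021 0.1747 0.1854]
knob [0.4472 0.0884 0.088 ] [0.4488 0.0882 0.088 ] [0.4465 0.0907 0.088 ]
[0.362  0.1728 0.045 ] [0.536 0.176 0.041] [0.449  0.1744 0.043 ]
scene red stub [0.3667 0.1721 0.0407] [ 8 10  4  3 10]
green stub [0.5365 0.1772 0.0407] 7
([-0.0433, -0.0864, 0.0251, 0.0017, -0.003, -1.7262], np.float64(91.09886529403886))
([-0.0434, -0.0864, 0.0551, 0.002, -0.0029, -1.9007], np.float64(91.09886529403886))
```

Converted, -0.086 m / 0.5 = -0.172, -0.08 m / 0.5 = -0.16, -1.44 rad / 3.1416 = -0.4584.

```bash
echo '-0.02 -0.04 0 0 0 -0.0573
-0.04 -0.08 0 0 0 -0.1146
-0.06 -0.12 0 0 0 -0.1719
-0.08 -0.16 0 0 0 -0.2292
-0.088 -0.172 0.02 0 0 -0.2865
-0.088 -0.172 0.04 0 0 -0.3438
-0.088 -0.172 0.05 0 0 -0.4011
-0.088 -0.172 0.05 0 0 -0.4584' > m.json && python3 -m creep m.json 0.075; python3 go.py 0.447,0.0888,0.15,200
```

```text
clock: 11.95
tcp_pos: [0.4472, 0.0896, 0.1598]
orientation: [-0.002, -0.669, 0.744, 0.001]
wrist_force: [-0.3, 0.1, -0.6]
finger_gap: 0.075
grip_force: 0.0
([0.0008, 0.0001, 0.0098, 0.0037, -0.0001, -0.4549], np.float64(173.9346831513649))
```

Converted, 0.01 m / 0.5 = 0.02, -0.455 rad / 3.1416 = -0.1448.

```bash
echo '0 0 0 0 0 -0.0541
0 0 0 0 0 -0.1082
0 0 0.02 0 0 -0.1448
0 0 0.02 0.001 0 -0.1448
0 0 0.02 0.001 0 -0.1448' > m.json && python3 -m creep m.json; python3 go.py 0.447,0.0888,0.067,200
```

```text
clock: 12.58
tcp_pos: [0.448, 0.0897, 0.1512]
orientation: [-0.0, 0.817, -0.577, 0.001]
wrist_force: [-0.9, 0.2, -0.8]
finger_gap: 0.0753
grip_force: 0.0
([0.0005, 0.0014, 0.0842, -0.0017, -0.0007, -0.0076], np.float64(-160.43289768679827))
```

Converted, 0.084 m / 0.5 = 0.168, 0.075 m / 0.5 = 0.15, -0.002 rad / 3.1416 = -0.0006.

```bash
echo '0.001 0.002 0.06 -0.0006 0 0
0.001 0.002 0.11 -0.0006 0 0
0.001 0.002 0.15 -0.0006 0 0
0.001 0.002 0.168 -0.0006 0 0
0.001 0.002 0.168 -0.0006 0 0
0.001 0.002 0.168 -0.0006 0 0' > m.json && python3 -m creep m.json; python3 go.py 0.447,0.0888,0.067,200
```

```text
clock: 13.32
tcp_pos: [0.4487, 0.0889, 0.0685]
orientation: [-0.0, 0.817, -0.576, 0.001]
wrist_force: [0.2, 0.2, -0.3]
finger_gap: 0.0747
grip_force: 0.0
([-0.0005, 0.0016, 0.0015, -0.0021, -0.0016, -0.006], np.float64(-160.34381819620788))
```

Run:
```python
from h import *
s=viewer.read_camera("scene");t=viewer.read_camera("wrist")
b=cv2.resize(s["image"][160:260,220:320],(400,400),interpolation=cv2.INTER_CUBIC)
cv2.imwrite("pics/k1.png",np.hstack([b,cv2.resize(t["image"][144:384,130:370],(400,400))])[:,:,::-1])
```

```text
(no output)
```

View pics/k1.png

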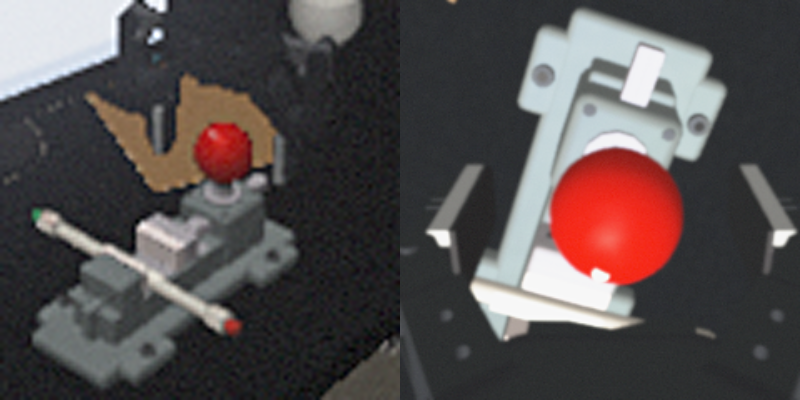

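The red ball sits midway between the open pads: scene crop (223,152), wrist crop (617,217). I close on it.

Converted, 0.0015 m / 0.5 = 0.003, 0.001 m / 0.5 = 0.002.

```bash
echo '0 0.003 0.002 0 0 0
0 0.003 0.002 0 0 0
0 0.003 0.002 0 0 0
0 0.003 0.002 0 0 0
0 0.003 0.002 0 0 0
0 0.003 0.002 0 0 0' > m.json && python3 -m creep m.json 0.03 65;  python3 -c "
from h import *
s=env.get_state();print(s['ft_torque'],s['joint_pos'])"
```

```text
clock: 14.18
tcp_pos: [0.4473, 0.0886, 0.0672]
orientation: [-0.001, 0.818, -0.576, 0.001]
wrist_force: [0.9, 2.2, 5.9]
finger_gap: 0.0374
grip_force: 64.7
[0.27004839 0.06151435 0.0228555 ] [ 1.94634213e-02  2.06440260e-01 -5.26785756e-01  8.34925126e-01
 -4.93195404e-04 -1.89490578e+00]
```

The rows are not in the units I measure in: shifts go in shares of 0.5 m and turns go in shares of pi rad. I convert before sending: 0.6 rad / 3.1416 = 0.191.

```bash
echo '0 0 0 0 0 0.0382
0 0 0 0 0 0.0764
0 0 0 0 0 0.1146
0 0 0 0 0 0.1528
0 0 0 0 0 0.191
0 0 0 0 0 0.191' > m.json && python3 -m creep m.json;  cat > st.py <<'E'
from go import *
s=env.get_state();p=viewer.read_camera("wrist")
print(s['ft_torque'].round(3),"yaw",row(.447,.0888,.067,0)[1])
im=p["image"];E=[]
for _ in range(4):
    pass
E
python3 -c "
from go import *
for i in range(4):
    s=env.get_state();print(s['ft_torque'].round(3),s['wrist_force'].round(1),row(.447,.0888,.067,0)[1]);viewer.read_camera('top')"
```

```text
clock: 14.92
tcp_pos: [0.4465, 0.0887, 0.0672]
orientation: [0.0, -0.611, 0.792, -0.0]
wrist_force: [-1.2, 2.0, 8.3]
finger_gap: 0.0375
grip_force: 64.8
[0.283 0.541 0.119] [-1.2  2.   8.3] 165.27850063909426
[0.259 0.484 0.186] [-2.   1.7  8.8] 165.32034974374614
[0.314 0.512 0.159] [-0.9  2.   8.3] 165.32437649666605
[0.28  0.506 0.139] [-1.1  2.3  7.7] 165.32726982509593
```

```bash
cat > st.py <<'E'
from go import *
L=[]
for i in range(5):
    s=env.get_state();L.append(np.r_[s['ft_torque'],s['wrist_force']]);p=viewer.read_camera('scene' if i<4 else 'top')
    if i==3:q=p
print("first",L[0].round(3),"mean",np.mean(L,0).round(3),"yaw",row(.447,.0888,.067,0)[1].round(1),"clock",s["clock"])
for n,c in(("scene",q),):
    for r in nets.outline_of("vice_jaw",c)[:1]:
        ys,xs=np.nonzero(r["region"]);print(n,round(r["confidence"],2),r["box"],xs.mean().round(1),ys.mean().round(1))
cv2.imwrite("pics/last.png",cv2.resize(q["image"][160:260,220:320],(400,400),interpolation=cv2.INTER_CUBIC)[:,:,::-1])
E
echo '0 0 0 0 0 0.0382
0 0 0 0 0 0.0764
0 0 0 0 0 0.1146
0 0 0 0 0 0.1528
0 0 0 0 0 0.191' > m.json && python3 -m creep m.json; python3 st.py
echo '0 0 0 0 0 0.0318
0 0 0 0 0 0.0637' > m.json && python3 -m creep m.json; python3 st.py
```

```text
clock: 15.75
tcp_pos: [0.4459, 0.0891, 0.0672]
orientation: [0.0, -0.348, 0.937, 0.0]
wrist_force: [-2.7, 2.8, 9.2]
finger_gap: 0.0375
grip_force: 64.9
first [ 0.746  0.735  0.302 -2.708  2.833  9.233] mean [ 0.722  0.714  0.21  -2.899  2.735  9.579] yaw 131.0 clock 15.95
scene 0.63 [248.7, 214.9, 270.4, 230.1] 260.6 221.4
clock: 16.3
tcp_pos: [0.4458, 0.0893, 0.0672]
orientation: [0.0, -0.253, 0.967, 0.001]
wrist_force: [-2.8, 2.6, 9.5]
finger_gap: 0.0375
grip_force: 65.0
first [ 0.87   0.755  0.226 -2.844  2.606  9.466] mean [ 0.869  0.729  0.173 -2.957  3.016  9.855] yaw 119.5 clock 16.5
scene 0.53 [250.4, 214.1, 270.7, 229.2] 260.4 221.4
```

```bash
cat > jaw.py <<'E'
from h import *
import pickle
def prof(s):
    o=[]
    for vx in np.arange(-50,12,2.):
        P=[[.4460-.018*vx/1e3-w,.1772+vx/1e3,.056] for w in np.arange(-.012,.013,.003)]
        q=px(s,P).astype(np.float32);g=cv2.cvtColor(s["image"],cv2.COLOR_RGB2GRAY)
        o.append(cv2.remap(g,q[:,0][None],q[:,1][None],cv2.INTER_LINEAR).mean())
    return np.array(o).astype(int)
print(np.arange(-50,12,2))
print(prof(pickle.load(open("r1.pkl","rb"))[1]));print(prof(viewer.read_camera("scene")))
E
python3 jaw.py
```

```text
[-50 -48 -46 -44 -42 -40 -38 -36 -34 -32 -30 -28 -26 -24 -22 -20 -18 -16
 -14 -12 -10  -8  -6  -4  -2   0   2   4   6   8  10]
[ 94  96 104 119 136 153 161 162 161 170 189 210 220 209 183 151 137 131
 124 118 110 104  97  90  90 105 144 189 205 183 137]
[ 96  99 105 109 108 104 102  99  92  96 113 138 158 163 161 163 175 195
 214 220 202 169 139 128 124 132 157 193 205 182 137]
```

```bash
cat > q.py <<'E'
from go import *
L=[env.get_state()['ft_torque'][2]]
for i in range(5):
    viewer.read_camera('top');L.append(env.get_state()['ft_torque'][2])
s=env.get_state();print(np.round(L,3),np.mean(L).round(3),row(.447,.0888,.067,0)[1].round(1))
E
for i in 1; do echo '0 0 0 0 0 0.0255
0 0 0 0 0 0.0509' > m.json && python3 -m creep m.json | head -1; python3 q.py; echo '0 0 0 0 0 0.0159
0 0 0 0 0 0.0318' > m.json && python3 -m creep m.json |head -1; python3 q.py; done; python3 jaw.py | tail -1
```

```text
clock: 16.9
[0.283 0.166 0.181 0.201 0.13  0.19 ] 0.192 110.4
clock: 17.4
[0.266 0.291 0.245 0.186 0.168 0.23 ] 0.231 104.6
 191 213 219 206 177 143 131 136 159 193 205 182 137]
```

Converted, 0.06 rad / 3.1416 = 0.0191.

```bash
echo '0 0 0 0 0 0.0095
0 0 0 0 0 0.0191' > m.json && python3 -m creep m.json | head -1; python3 q.py; echo '0 0 0 0 0 0.0095
0 0 0 0 0 0.0191' > m.json && python3 -m creep m.json |head -1; python3 q.py
```

```text
clock: 17.95
[0.236 0.215 0.181 0.294 0.237 0.275] 0.24 101.2
clock: 18.45
[0.256 0.258 0.199 0.212 0.281 0.231] 0.24 97.8
```

Converted, 0.04 rad / 3.1416 = 0.0127.

```bash
echo '0 0 0 0 0 0.0064
0 0 0 0 0 0.0127' > m.json && python3 -m creep m.json | head -1; python3 q.py; python3 jaw.py|tail -1
```

```text
clock: 18.95
[0.275 0.256 0.233 0.208 0.243 0.203] 0.236 95.5
 176 199 216 217 200 167 136 127 138 167 189 180 140]
```

Converted, 0.04 rad / 3.1416 = 0.0127.

```bash
echo '0 0 0 0 0 0.0064
0 0 0 0 0 0.0127' > m.json && python3 -m creep m.json | head -1; python3 q.py; echo '0 0 0 0 0 0.0064
0 0 0 0 0 0.0127' > m.json && python3 -m creep m.json | head -1; python3 q.py
```

```text
clock: 19.5
[0.27  0.3   0.174 0.201 0.243 0.225] 0.235 93.2
clock: 20.0
[0.258 0.246 0.192 0.243 0.251 0.3  ] 0.248 90.9
```

Converted, 0.04 rad / 3.1416 = 0.0127.

```bash
echo '0 0 0 0 0 0.0064
0 0 0 0 0 0.0127' > m.json && python3 -m creep m.json | head -1; python3 q.py; python3 jaw.py|tail -1
```

```text
clock: 20.5
[0.316 0.286 0.324 0.216 0.232 0.307] 0.28 88.6
 170 187 208 218 210 184 151 132 133 153 174 171 140]
```

Converted, 0.03 rad / 3.1416 = 0.0095.

```bash
echo '0 0 0 0 0 0.0048
0 0 0 0 0 0.0095' > m.json && python3 -m creep m.json | head -1; python3 q.py
```

```text
clock: 21.05
[0.297 0.313 0.307 0.339 0.315 0.318] 0.315 86.9
```

Converted, 0.03 rad / 3.1416 = 0.0095.

```bash
echo '0 0 0 0 0 0.0048
0 0 0 0 0 0.0095' > m.json && python3 -m creep m.json | head -1; python3 q.py
```

```text
clock: 21.55
[0.338 0.323 0.318 0.359 0.346 0.372] 0.343 85.2
```

Converted, 0.03 rad / 3.1416 = 0.0095.

```bash
echo '0 0 0 0 0 0.0048
0 0 0 0 0 0.0095' > m.json && python3 -m creep m.json | head -1; python3 q.py
```

```text
clock: 22.05
[0.394 0.421 0.372 0.447 0.397 0.383] 0.402 83.5
```

Converted, 0.03 rad / 3.1416 = 0.0095.

```bash
echo '0 0 0 0 0 0.0048
0 0 0 0 0 0.0095' > m.json && python3 -m creep m.json | head -1; python3 q.py
```

```text
clock: 22.55
[0.374 0.371 0.422 0.452 0.448 0.39 ] 0.409 81.8
```

```bash
echo '0 0 0 0 0 0
0 0 0 0 0 0
0 0 0 0 0 0
0 0 0 0 0 0' > m.json && python3 -m creep m.json 0.075 20; echo '0 0 -0.06 0 0 0
0 0 -0.14 0 0 0
0 0 -0.22 0 0 0
0 0 -0.26 0 0 0
0.1 0 -0.26 0 0 0
0.1 0 -0.26 0 0 0' > m.json && python3 -m creep m.json; python3 jaw.py|tail -1
python3 - <<'E'
from h import *
np.set_printoptions(precision=4,suppress=True)
s=viewer.read_camera("scene");w=viewer.read_camera("wrist");t=viewer.read_camera("top")
b=cv2.resize(s["image"][160:260,220:320],(380,380),interpolation=cv2.INTER_CUBIC)
cv2.imwrite("pics/end.png",np.hstack([b,cv2.resize(w["image"][:,60:444],(380,380))])[:,:,::-1])
r,sr=redblob(s,(265,225,300,260));print("red",at(s,r,.0407),sr)
for r in nets.outline_of("column",w)[:1]: print(r["confidence"],r["box"])
E
```

```text
clock: 23.3
tcp_pos: [0.4465, 0.0882, 0.0665]
orientation: [0.0, 0.073, 0.997, -0.0]
wrist_force: [-0.0, -0.4, 0.4]
finger_gap: 0.0747
grip_force: 0.0
clock: 24.05
tcp_pos: [0.3936, 0.096, 0.1964]
orientation: [-0.001, 0.072, 0.997, -0.0]
wrist_force: [0.8, -0.7, 0.9]
finger_gap: 0.075
grip_force: 0.0
 167 184 206 218 214 191 157 133 135 156 174 171 139]
red [0.3662 0.1756 0.0407] [11 15  3  4 10]
0.97 [324.6, 133.5, 345.8, 243.5]
```

View pics/end.png

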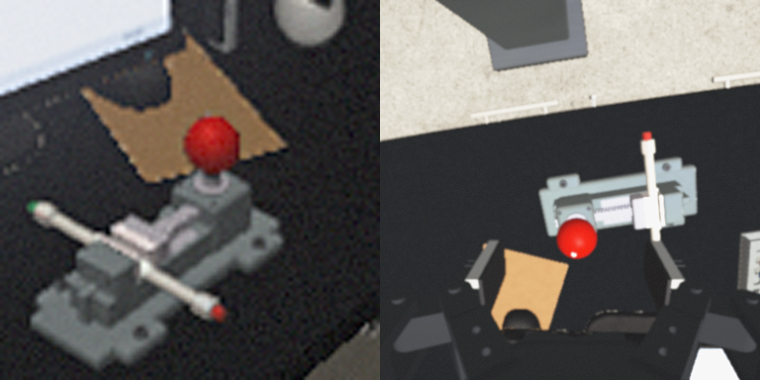

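The sliding jaw now holds the tube against the fixed jaw. In the scene crop the column runs from (35,208) to (218,312), flat and sticking out about equally on both sides. The gripper is clear, so I hand in.

```bash
python3 -c "
from workcell import env
print(env.hand_in())"
```

```text
the job is handed in; nothing more can be done
None
```

The column lies flat in the vice, about 3 mm off centre by the cameras, and is clamped by the knob alone at a felt torque of about 0.41 N m (roughly 16 N). The gripper let go and is clear, the spanners, rack and flask were not touched, and the job was handed in at about 24 s.

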